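# Lift the sagging bolt over its bent keeper and hold the locker gate ajar

### The arm

A 6-joint arm with a two-finger parallel gripper is mounted at the origin on the work surface. World frame = base frame: x ahead of the robot, y to its left, z up, the work surface at z = 0. Lengths are in m, angles in rad, forces in N, time in s.
With the tool pointing down it reaches from about 0.425 to 0.95 m from the base axis. Payload 3.5 kg.
Tool frame: the origin (TCP) lies midway between the tips of the shut fingers; the grasp point (between the pads) lies 19 mm behind it; z points along the fingers, y is the line along which they close (so a half turn about z gives the same grasp; the last joint's range is limited). The gripper opens to 85 mm and grips with 20 to 120 N. Pads are 22 mm wide; open, the fingers measure 114 mm over their backs; the gripper's body (76 mm by 85 mm) begins 54 mm behind the grasp point. The pads swing forward as they close: fully open they stand 13 mm farther back than shut.
Start: joints at [1.086, 0.286, 1.577, -0, 1.279, -0.15], TCP at [0.222, 0.638, 0.231] pointing down, gripper open.
Joint ranges: [-2.77, 2.77], [-0.9, 2.22], [0.21, 2.48], [-1.53, 4.67], [0.24, 2.81], [-2.84, 2.84]. Speed limits (rad/s): [2.79, 2.79, 3.14, 3.14, 3.14, 3.14].

### API

Orientations are given as a unit quaternion [x, y, z, w].
In Python, from plant import ctrl gives the robot as it stands.
- The arm moves only by the tool arm_command, never from a script. Its argument "steps" is one flat list of numbers, 5 for each row, row after row: the opening in per cent of the stroke, from 0 (shut) to 100 (fully open), then the shift along the tool's x, y, z each as a share of 25 mm, from -1 to 1, then the turn about the tool's z as a share of 0.1 rad, from -1 to 1. In form: [grip, tx, ty, tz, spin, grip, tx, ty, tz, spin, ...]. A call has 1 to 8 rows; each row shifts and turns the commanded pose from where the row before left it, along the tool's axes as they then stand; what a row does not reach is not made up. A row lasts 1/12 s, in which the tool goes at most 41.7 mm and 7.16 degrees, less where a joint would pass 70% of its speed; a pose out of reach is approached as far as the arm can. A call with a number of a shift or a turn outside -1 to 1 is refused whole. A call with a gripper value outside its range is refused whole. The fingers move at their own pace and stop on an object; "squeeze" is the grip in N (left out, the last holds). Time passes only in rows, so rows that do not move let the fingers close. It gives the time, the measured TCP pose, the force, the opening and the grip force at its end, in the units of the state.
- ctrl.get_state(): the state, without advancing time (a new reading comes with each control period).
- ctrl.read_camera(name): name is "side" or "top"; returns the picture (400x640x3 uint8, red, green, blue); there is no depth.
- ctrl.camera_model(name): a dict with "intrinsics" (3x3 intrinsics, pixels), "rvec" (rotation vector, rad) and "tvec" (3), from world to camera coordinates, as OpenCV has them. Camera axes: x right, y down, z forward; pixel columns grow to the right and rows downward; lengths in m; the calibration is good to about 2 mm. A picture is of the moment at which its call begins. camera_model takes no time and is no camera call.
- ctrl.sign_off(): hands the job in; it is judged then, once.
The state is a dict: "time": time; "qpos": joint angles; "dq": joint speeds; "joint_efforts": joint torques, N m; "eef_pos": TCP position; "tcp_rot": TCP orientation; "contact_force": force on the tool from outside, world axes, zero at the start; "wrist_torque": the same for the moment, N m; "opening": opening from 0.0 (shut) to 1.0 (fully open); "finger_force": force on a finger pad.
Only numpy, scipy, OpenCV 4.12 (cv2) and the standard library are available. Lean on these libraries where they do the work, as an engineer would, in place of code of your own. Each camera call takes 0.05 s, during which the arm holds its last target. There are 200 camera calls.

### The job

I want to take the hoop out of the mesh locker on the trolley, but its drop bolt sags into a keeper whose lip has been bent up. Lift the bolt by its handle clear of the bent keeper, without wrenching it against the lip, and, keeping the bolt lifted, pull the sprung gate ajar by about a hand's width (10 cm at the bolt edge). Finish while still holding the bolt up and the gate steady at that opening, so that I can reach in: do not let go, and leave the hoop, cup, tweezer case and tape dispenser where they are.

Things in the scene. Friction and masses are not known exactly. Their poses are not given: they have to be found in the camera images.
- locker: white-framed wire-mesh locker, 300 mm wide (its y) x 200 mm deep (its x) x 240 mm high, screwed down on the trolley top; origin at the centre of its underside, its front (the gate side) faces its own -x, towards the robot. It cannot move; its place and yaw (within 0.35 rad of straight) differ each time. The hoop lies inside it
- gate (a joint): the gate in the locker's front: framed mesh, 264 mm wide, 18 to 222 mm above the trolley top, hinged upright at its left edge seen from the robot (locker's +y). Value in rad: 0 shut, grows as its free edge swings out towards the locker's -x, up to 1.5. Springs pull it shut (2 to 3 N felt at the bolt), so it does not stay open by itself. 0.38 rad is an opening of 100 mm at the free edge
- gate_hinge (a point): point on the gate's hinge axis, 120 mm above the trolley top, turning with the gate: from it the gate runs along its own -y, front face to its -x. The handle's grip point lies 250 mm along its -y and 54 mm along its -x
- bolt: drop bolt (an upright barrel bolt) of dark steel, 0.15 to 0.27 kg, in loose straps on the gate's free stile. Its 10 mm round rod stands 14 mm before the gate's front face and slides only straight up, stroke 50 mm; released, it drops back. The rod's top bends over into a level handle pointing out of the gate (bolt's -x). Origin on the rod axis, at trolley-top height when down; axes parallel to the gate's
- bolt_grip (a point): middle of the bolt's handle: a level round bar 10 mm thick along the bolt's x, from the rod (40 mm away, +x) to a 20 mm ball (centre 32 mm away, -x); 212 mm above the trolley top when the bolt is down, free on both sides, above and below. Pinch it from above across the bolt's y; raise it and the bolt comes up; pull it and the gate swings. It turns with the gate
- bolt_tip (a point): lower end of the bolt rod, on its axis; 6 mm above the trolley top when the bolt is down, behind the keeper's lip
- keeper: the bent dark steel keeper, a 40 mm wide folded plate on the trolley top at the foot of the bolt; fixed to the locker; origin on the trolley top straight under the seated bolt rod, axes as the locker's
- keeper_lip (a point): middle of the upper edge of the keeper's bent-up lip, 20 mm above the trolley top (its higher corner 22 mm), 12 mm in front (-x) of the seated rod's axis. It stops the rod from coming forward until the bolt has been raised at least 16 mm
- hoop_mid (a point): lilac plastic embroidery hoop, 124 mm across, 10 mm high, lying flat on the locker's floor; its centre, half-way up. Not to be handled
- cup_mid (a point): white porcelain cup without handle, 74 mm across, 75 mm high, standing in front of the gate where a gate swung wide open (beyond about 0.8 rad) would strike it; its centre, half-way up
- case_mid (a point): closed bamboo tweezer case, 150 x 34 x 20 mm, lying on top of the acrylic drawer unit; its centre
- tape_mid (a point): black plastic push-top tape dispenser, 75 x 62 x 69 mm; its centre
- drawer_unit: clear acrylic unit with two sliding trays, 140 mm deep x 160 mm wide x 110 mm high, fixed; origin at the centre of its underside
Not all that is in view belongs to the job. Leave any turquoise look-alike of the part that bears cup_mid alone.

How it is judged:
On the way, in this order (a step that is already met when the one before it is completed fails the run):
1. the bolt is lifted clear above the keeper's lip (height (world z) of bolt_tip above 0.022 m and contact force between the fingers and bolt above 1 N), for 0.1 s.
2. the gate is pulled ajar with the bolt still held up (height (world z) of bolt_tip above 0.022 m and value of joint gate above 0.29 rad), for 0.1 s.
At the end, for the whole second after the job is handed in: the gate is still at 0.28 to 0.58 rad (75 to 150 mm open at the bolt edge), the bolt's tip over 22 mm above the trolley top, clear of the keeper, and the fingers hold the bolt; the cup is upright, and cup, tweezer case, tape dispenser and hoop are within 20 mm of their starts (all of step 1 and value of joint gate between 0.28 and 0.58 rad and velocity of joint gate between -0.05 and 0.05 rad/s and contact force between bolt and keeper below 0.5 N and angle between cup_mid's own z axis and vertical below 0.2 rad and distance of each of cup_mid, case_mid, tape_mid, hoop_mid from where it was at the start of the episode below 0.02 m); the arm keeps its last pose, push and grip.
It fails at once if the bolt is wrenched against the keeper (over 40 N) (contact force between bolt and keeper above 40 N).
It fails at once if the cup is pushed more than 20 mm or tipped (distance of cup_mid from where it was at the start of the episode above 0.02 m or angle between cup_mid's own z axis and vertical above 0.3 rad).
It fails at once if the tweezer case, the tape dispenser or the hoop is moved more than 20 mm (distance of any of case_mid, tape_mid, hoop_mid from where it was at the start of the episode above 0.02 m).
It also fails if it takes over 32 s, if anything falls off the work surface, if the arm or the gripper's body presses on something with over 40 N, if the wrist force passes 120 N, or if a joint passes its speed limit or range.

## Working session

There is one attempt and no reset: what is moved stays moved. The work goes in short steps, Python scripts to look and compute and a tool call to move; the robot and the scene stay as the last step left them, time stands still between calls to the robot, and variables do not carry over. Pictures are saved under pics/ and viewed, at most 10 in all, crops included, and the job is handed in when it is done.

Besides the shell and the picture viewer there is one more tool, called after "Emit:" as name(argument=value, ...), one argument or row to a line, values as JSON. arm_command: Moves the arm, as the interface text tells. Its arguments: {"type":"object","properties":{"steps":{"type":"array","items":{"type":"number"}},"squeeze":{"type":"number"}},"required":["steps"]}

```bash
mkdir -p pics; python3 - <<'E'
from plant import ctrl
import cv2
for n in("side","top"):
    cv2.imwrite(f"pics/{n}0.png",ctrl.read_camera(n)[:,:,::-1])
    print(n,ctrl.camera_model(n))
s=ctrl.get_state();print({k:s[k] for k in("time","eef_pos","tcp_rot","opening")})
E
```

```text
side {'intrinsics': array([[438.44484553,   0.        , 323.64684895],
       [  0.        , 438.44484553, 197.17051412],
       [  0.        ,   0.        ,   1.        ]]), 'rvec': array([ 2.00084369, -1.64873499,  0.52008026]), 'tvec': array([-0.1063205 ,  0.51980249,  0.8963787 ])}
top {'intrinsics': array([[465.96688866,   0.        , 318.97867561],
       [  0.        , 465.96688866, 200.34045527],
       [  0.        ,   0.        ,   1.        ]]), 'rvec': array([ 2.122121  , -2.17319857,  0.15336669]), 'tvec': array([0.02024555, 0.57481258, 1.43225742])}
{'time': 0.1, 'eef_pos': array([0.2214703 , 0.63698797, 0.2300407 ]), 'tcp_rot': array([ 1.66607629e-01,  9.86022666e-01, -1.04060769e-03, -3.43445101e-04]), 'opening': 0.9960237699986713}
```

View pics/side0.png

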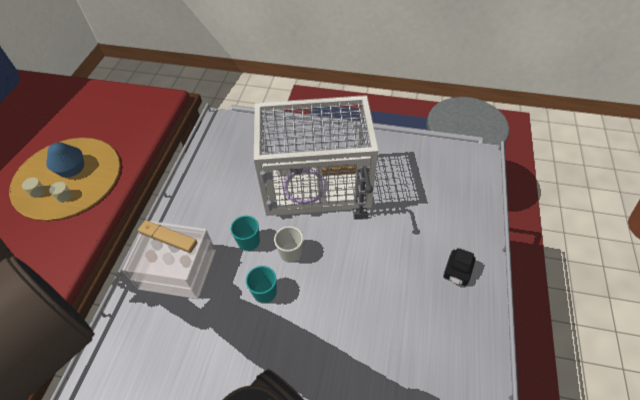

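View pics/top0.png

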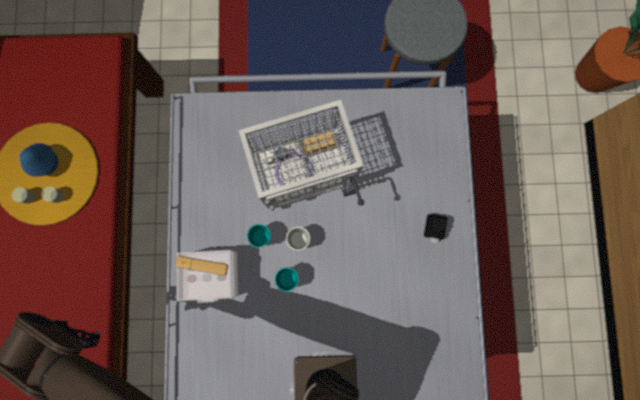

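Both views show the locker (side about 255-375, 100-215). The white cup is at side (289,245), top (298,238), with turquoise look-alikes beside it. The bolt is at side (362,190), top (350,186). I'll enlarge both.

```bash
python3 - <<'E'
import cv2,numpy as np
a=cv2.imread("pics/side0.png")[90:270,225:445];b=cv2.imread("pics/top0.png")[90:260,225:410]
a=cv2.resize(a,(780,638)[:2],interpolation=cv2.INTER_CUBIC)
cv2.imwrite("pics/a.png",cv2.resize(cv2.imread("pics/side0.png")[95:235,245:431],None,fx=4.285,fy=4.285,interpolation=cv2.INTER_CUBIC)[:600,:800])
cv2.imwrite("pics/b.png",cv2.resize(cv2.imread("pics/top0.png")[95:235,225:411],None,fx=4.285,fy=4.285,interpolation=cv2.INTER_CUBIC)[:600,:800])
E
```

```text
(no output)
```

View pics/a.png

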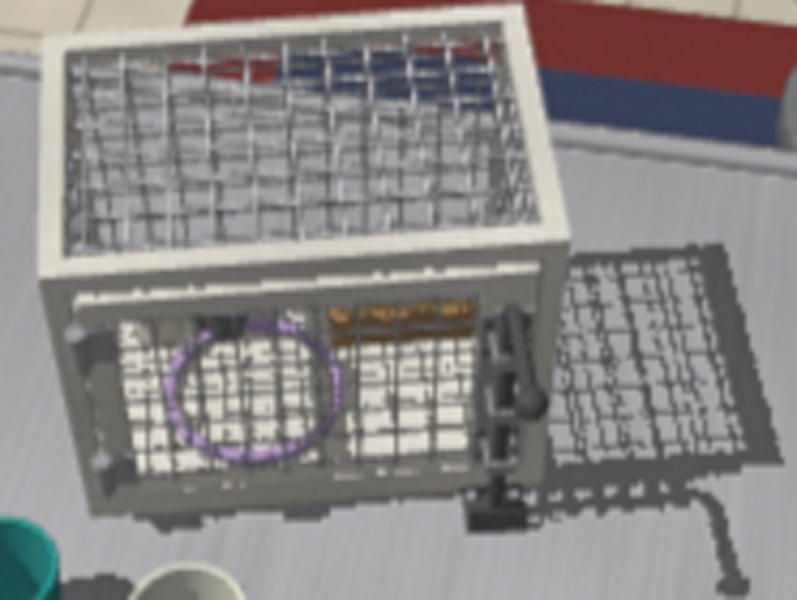

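View pics/b.png

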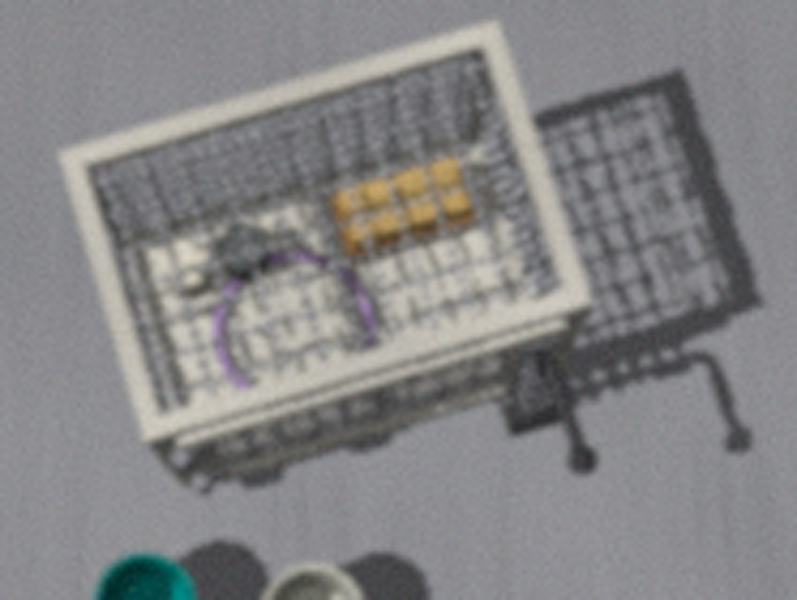

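The crops show the locker's top corners and the ball, crop a (531,402) and crop b (583,459). I'll fit the locker pose and triangulate the ball.

```bash
cat >h.py <<'E'
from plant import ctrl
import cv2,numpy as np
from scipy.optimize import least_squares
M={n:ctrl.camera_model(n) for n in("side","top")}
def proj(n,P):
    m=M[n];return cv2.projectPoints(np.float64(P).reshape(-1,3),m["rvec"],m["tvec"],m["intrinsics"],None)[0][:,0]
def tri(pts,p0=(.7,0,.2)):
    return least_squares(lambda p:np.concatenate([(proj(n,p)[0]-u) for n,u in pts.items()]),p0)
E
python3 - <<'E'
from h import *
k=4.285
cor={"side":np.array([(40,42),(522,5),(568,240),(40,275)])/k+[245,95],"top":np.array([(60,152),(498,22),(588,305),(148,437)])/k+[225,95]}
L=np.array([(.1,.15),(.1,-.15),(-.1,-.15),(-.1,.15)])
def W(v,l,z):
    c,s=np.cos(v[2]),np.sin(v[2]);l=np.atleast_2d(l);return np.c_[v[0]+c*l[:,0]-s*l[:,1],v[1]+s*l[:,0]+c*l[:,1],np.full(len(l),z)]
for ns in(["side"],["top"],["side","top"]):
    r=least_squares(lambda v:np.concatenate([(proj(n,W(v,L,.24))-cor[n]).ravel() for n in ns]),[.8,.1,.2]);print(ns,r.x,abs(r.fun).max())
v=r.x
b=tri({"side":np.array([531,402])/k+[245,95],"top":np.array([583,459])/k+[225,95]})
print("ball",b.x,b.fun)
d=b.x[:2]-v[:2];c,s=np.cos(v[2]),np.sin(v[2])
print("ball local",c*d[0]+s*d[1],-s*d[0]+c*d[1])
print("grip",b.x[:2]+.032*np.array([c,s]))
cup=tri({"side":(289,238),"top":(298,238)}); print("cup",cup.x,cup.fun)
from scipy.spatial.transform import Rotation as R
st=ctrl.get_state();print(R.from_quat(st["tcp_rot"]).as_matrix().round(3))
E
```

```text
['side'] [0.69365599 0.05297171 0.28043643] 1.2495884730704034
['top'] [0.69453604 0.05440341 0.27504764] 0.9342174014644797
['side', 'top'] [0.69423091 0.05366776 0.27746185] 1.5473610161845102
ball [ 0.54295318 -0.110793    0.21201639] [-0.15877843  0.01444179  0.18481611 -0.04675101]
ball local -0.19054026827399703 -0.11673344060822013
grip [ 0.5737293 -0.1020277]
cup [0.45616515 0.07213721 0.07468148] [-0.36959755  0.04456269  0.42039167 -0.16112636]
[[-0.944  0.329 -0.001]
 [ 0.329  0.944 -0.002]
 [ 0.    -0.002 -1.   ]]
```

The ball triangulates to z = 0.212, which matches the description. The grip comes to about (0.574, -0.1025) with gate yaw 0.277, and the hinge to about (0.558, 0.152). First I raise the tool and spin it -0.613 rad, then travel.

Emit:
arm_command(
  steps=[100,0,0,-1,-1,100,0,0,-1,-1,100,0,0,-1,-1,100,0,0,0,-1,100,0,0,0,-1,100,0,0,0,-1,100,0,0,0,-0.13,100,0,0,0,0],
)

```text
time: 0.77
eef_pos: [0.2216, 0.6373, 0.3056]
tcp_rot: [-0.138, 0.99, -0.0, -0.0]
contact_force: [0.5, -0.2, -0.2]
opening: 1.004
finger_force: 0.0
```

Emit:
arm_command(
  steps=[100,-0.165,-0.98,0,0,100,-0.165,-0.98,0,0,100,-0.165,-0.98,0,0,100,-0.165,-0.98,0,0,100,-0.165,-0.98,0,0,100,-0.165,-0.98,0,0,100,-0.165,-0.98,0,0,100,-0.165,-0.98,0,0],
)

```text
time: 1.43
eef_pos: [0.3075, 0.4569, 0.3059]
tcp_rot: [-0.138, 0.99, -0.0, -0.0]
contact_force: [-0.5, -0.2, -0.2]
opening: 1.003
finger_force: 0.0
```

Emit:
arm_command(
  steps=[100,-0.165,-0.98,0,0,100,-0.165,-0.98,0,0,100,-0.165,-0.98,0,0,100,-0.165,-0.98,0,0,100,-0.165,-0.98,0,0,100,-0.165,-0.98,0,0,100,-0.165,-0.98,0,0,100,-0.165,-0.98,0,0],
)

```text
time: 2.1
eef_pos: [0.393, 0.2775, 0.3061]
tcp_rot: [-0.138, 0.991, -0.0, -0.0]
contact_force: [0.6, -0.4, -0.7]
opening: 1.001
finger_force: 0.0
```

Emit:
arm_command(
  steps=[100,-0.165,-0.98,0,0,100,-0.165,-0.98,0,0,100,-0.165,-0.98,0,0,100,-0.165,-0.98,0,0,100,-0.165,-0.98,0,0,100,-0.165,-0.98,0,0,100,-0.165,-0.98,0,0,100,-0.165,-0.98,0,0],
)

```text
time: 2.77
eef_pos: [0.4786, 0.0982, 0.3061]
tcp_rot: [-0.137, 0.991, 0.0, -0.0]
contact_force: [0.1, 0.4, -0.3]
opening: 1.005
finger_force: 0.0
```

Emit:
arm_command(
  steps=[100,-0.165,-0.98,0,0,100,-0.165,-0.98,0,0,100,-0.165,-0.98,0,0,100,-0.165,-0.98,0,0,100,-0.165,-0.98,0,0,100,-0.165,-0.98,0,0,100,-0.165,-0.98,0,0,100,0,0,0,0],
)

```text
time: 3.43
eef_pos: [0.5543, -0.0612, 0.3056]
tcp_rot: [-0.136, 0.991, -0.001, -0.0]
contact_force: [0.1, -0.3, -0.2]
opening: 0.999
finger_force: 0.0
```

Emit:
arm_command(
  steps=[100,-0.15,-0.9,0,0,100,-0.15,-0.9,0,0,100,0,0,0.9,0,100,0,0,0.9,0,100,0,0,0.9,0,100,0,0,0,0],
)

```text
time: 3.93
eef_pos: [0.5698, -0.0976, 0.2328]
tcp_rot: [-0.138, 0.99, 0.003, -0.005]
contact_force: [-0.3, 0.6, -1.7]
opening: 1.005
finger_force: 0.0
```

```bash
python3 - <<'E'
from h import *
t=np.array(ctrl.get_state()["eef_pos"]);print(t)
for n in("side","top"):
    im=np.ascontiguousarray(ctrl.read_camera(n)[:,:,::-1])
    p=proj(n,[.574,-.1025,.212])[0];print(n,p)
    x,y=int(p[0])-60,int(p[1])-60
    c=cv2.resize(im[y:y+120,x:x+80 if 0 else x+120],(400,400),interpolation=cv2.INTER_CUBIC)
    q=((proj(n,[.574,-.1025,.212])[0]-[x,y])*400/120).astype(int);cv2.circle(c,tuple(int(i) for i in q),3,(0,0,255),1)
    globals()[n]=c
cv2.imwrite("pics/c.png",np.hstack([side,top]))
E
```

```text
[ 0.56983478 -0.09756907  0.23275366]
side [367.09230386 178.12774717]
top [357.87281228 191.15668069]
```

View pics/c.png

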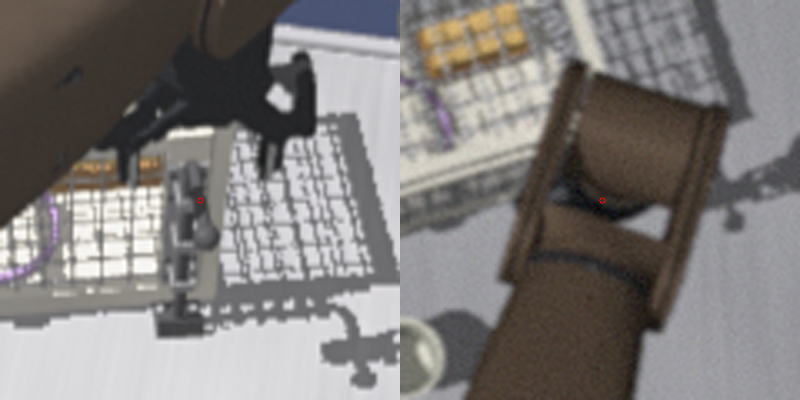

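The marker falls on the middle of the handle in the side crop (200,200), and the open fingers straddle it from above. I'll descend with a small correction.

Emit:
arm_command(
  steps=[100,-0.1,-0.2,0.4,0,100,0,0,0.6,0,100,0,0,0.5,0,100,0,0,0,0,100,0,0,0,0],
)

```text
time: 4.45
eef_pos: [0.5765, -0.1029, 0.2009]
tcp_rot: [-0.139, 0.99, 0.0, -0.0]
contact_force: [-0.5, -0.4, -0.4]
opening: 0.997
finger_force: 0.0
```

Emit:
arm_command(
  steps=[100,0.08,0,0.3,0,40,0,0,0,0,0,0,0,0,0,0,0,0,0,0,0,0,0,0,0,0,0,0,0,0,0,0,0,0,0,0,0,0,0,0],
  squeeze=50,
)

```text
time: 5.12
eef_pos: [0.5744, -0.1012, 0.1942]
tcp_rot: [-0.138, 0.99, 0.003, -0.0]
contact_force: [-1.2, 7.2, 3.3]
opening: 0.098
finger_force: 48.7
```

Emit:
arm_command(
  steps=[0,0,0.06,-0.1,0,0,0,0,-0.2,0,0,0,0,-0.2,0,0,0,0,-0.2,0,0,0,0,-0.2,0,0,0,0,-0.2,0,0,0,0,-0.1,0,0,0,0,0,0],
)

```text
time: 5.78
eef_pos: [0.5742, -0.1012, 0.2247]
tcp_rot: [-0.139, 0.99, 0.001, -0.0]
contact_force: [-1.0, 5.6, -1.8]
opening: 0.093
finger_force: 48.8
```

```bash
python3 - <<'E'
from h import *
s=ctrl.get_state();print(s["eef_pos"],s["contact_force"],s["wrist_torque"],s["finger_force"])
im=ctrl.read_camera("side")[:,:,::-1]
cv2.imwrite("pics/d.png",cv2.resize(im[120:240,300:430],None,fx=4,fy=4,interpolation=cv2.INTER_CUBIC))
E
```

```text
[ 0.57415589 -0.10117821  0.22474847] [-1.01801836  5.64120731 -1.79222461] [ 0.87840714  0.06300079 -0.01705042] 48.81751298904419
```

View pics/d.png

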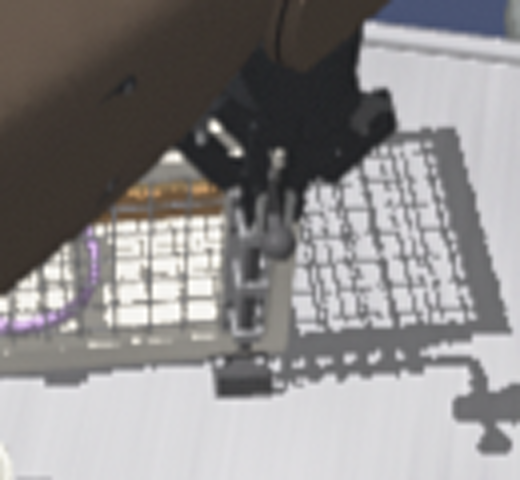

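The ball and rod are up and the rod foot is clear of the keeper, at crop (245,365). Next I swing along the arc, in gate axes per 0.04 rad: tx 0.4, ty 0.09, spin 0.4.

Emit:
arm_command(
  steps=[0,0.2,0.045,0,0.2,0,0.4,0.09,0,0.4,0,0.4,0.09,0,0.4,0,0.4,0.09,0,0.4,0,0.4,0.09,0,0.4],
)

```text
time: 6.25
eef_pos: [0.5284, -0.1, 0.2243]
tcp_rot: [-0.048, 0.999, 0.002, 0.001]
contact_force: [2.1, 7.5, -2.4]
opening: 0.097
finger_force: 48.9
```

Emit:
arm_command(
  steps=[0,0.4,0.13,0,0.4,0,0.4,0.13,0,0.4,0,0.4,0.12,0,0.4,0,0.4,0.09,0,0.4,0,0.4,0.09,0,0.4,0,0.2,0.045,0,0.2,0,0,0,0,0,0,0,0,0,0],
)

```text
time: 6.92
eef_pos: [0.4737, -0.0874, 0.2246]
tcp_rot: [0.06, 0.998, -0.001, 0.001]
contact_force: [2.2, 0.1, -3.0]
opening: 0.097
finger_force: 48.9
```

Emit:
arm_command(
  steps=[0,0,0,0,0,0,0,0,0,0,0,0,0,0,0,0,0,0,0,0,0,0,0,0,0,0,0,0,0,0],
)

```text
time: 7.42
eef_pos: [0.4732, -0.0872, 0.2238]
tcp_rot: [0.061, 0.998, -0.0, -0.0]
contact_force: [2.1, -1.8, -2.9]
opening: 0.097
finger_force: 48.9
```

```bash
python3 - <<'E'
from h import *
s=ctrl.get_state();p=s["eef_pos"];print(s["time"],p,s["contact_force"],s["finger_force"])
r0=np.array([.5742-.5576,-.1012-.154]);r=p[:2]-[.5576,.154]
print("gate",np.arctan2(r0[1],r0[0])-np.arctan2(r[1],r[0]), np.linalg.norm(r0),np.linalg.norm(r), "tool yaw change",.278+2*np.arctan2(s["tcp_rot"][0],s["tcp_rot"][1]))
for n in("side","top"):
    globals()[n]=cv2.resize(ctrl.read_camera(n)[100:280,250:430,::-1],(400,400),interpolation=cv2.INTER_CUBIC)
cv2.imwrite("pics/e.png",np.hstack([side,top]))
E
```

```text
7.4167 [ 0.47320638 -0.08715956  0.22380611] [ 2.10344561 -1.7725626  -2.9252554 ] 48.90798568725586
gate 0.4015851639764245 0.25573932040263186 0.25549993854521946 tool yaw change 0.39990551146324543
```

View pics/e.png

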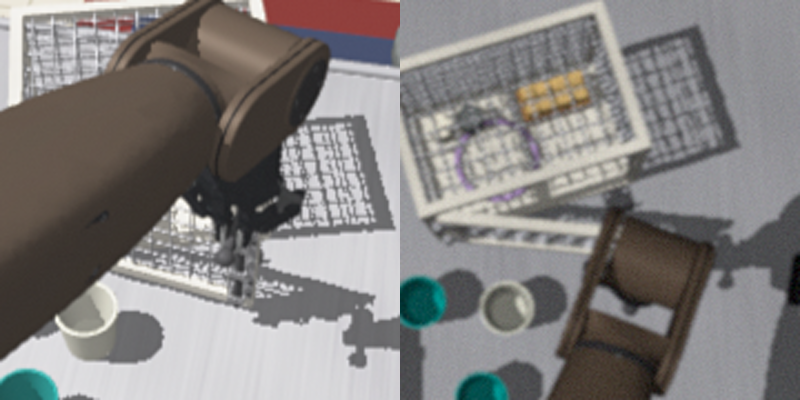

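The gate is visibly ajar: its free edge is at top-crop (600,240) and the handle is still in the fingers. By the tool's path the opening is about 0.40 rad. The cup and hoop are in place and the forces are small and steady, so I'm handing in.

```bash
python3 -c "
from plant import ctrl
print(ctrl.sign_off())"
```

```text
the job is handed in; nothing more can be done
None
```

I lifted the bolt about 30 mm, clear of the bent keeper, and am holding the gate open at about 0.40 rad (roughly 10 cm at the bolt edge); the cup and hoop showed no movement in the last pictures, nothing came near the tweezer case or tape dispenser, and I handed the job in without seeing the verdict.

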